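Shut the damp box: press the lid down and slide it home under the leaf spring

TASK

Shut the grey damp box so that the clay inside keeps moist: with the fingertips, press the green lid down hard behind its thumb bar, so that its seal is squashed, and slide it forward under the steel leaf spring until it is fully home. Then push the brass turn-button all the way across behind the lid so that it cannot work back, and leave the box. Everything is pushed, nothing is picked up: never lift the lid, and leave the other things on the table where they are.

Things in the scene. Friction and masses are not known exactly. Their poses are not given: they have to be found in the camera images.
- damp_box: Grey box fixed to the table, 208 x 120 mm (x, y). Origin: centre of its underside, on the table; +x is the way the lid slides shut. Guide walls 76 mm high stand at y = -60..-52 and +52..+60 mm, from x = -80 mm to the far wall; nearer than that the box is at most 62 mm high. The leaf spring is riveted to the far wall (70 mm wide in y, mount 91 mm high) and reaches back over the opening.
- lid_stop (a point): Middle of the far wall's inner face (box x = +98 mm, z = 70 mm), the lid's stop: the lid is home when its nose is against it, the lid's origin then at x = +8 mm in the box frame.
- lid: Green loose lid, 180 x 100 x 8 mm (x, y, z), about 0.16 kg. Origin: centre of its underside; axes run with the box's. It lies between the guide walls (2 mm play each side) on the cushioned seal, drawn back 50 to 64 mm from home, overhanging the near end. Unpressed, its top is 78 mm above the table. Thumb bar: a ridge across its top at x = +2..+14 mm, 64 mm wide, 12 mm high.
- lid_nose (a point): Middle of the lid's rounded leading edge (lid x = +90 mm, half its thickness). Unpressed, the nose butts against the spring's lip; with the lid pushed down 4 mm or more (6 mm is the bottom) it passes under the lip and lifts the spring.
- thumb_pad (a point): Point on the dark ribbed thumb pad on the lid's top (lid x = -14 mm), 16 mm behind the thumb bar's near face; the pad is flush, 40 x 62 mm, x = -40..0 mm. Press here; the bar ahead then takes the push. Pushing the pressed lid along takes about 3 to 10 N.
- seal (a joint): How far the cushioned seal under the lid is squashed, m: 0 = free (lid up), 0.006 = bottom. It pushes up with 4.5 N at 0 and 13.5 N at 0.006 (1500 N/m). With the lid home under the leaf spring and let go, the spring keeps it at about 0.003 to 0.005.
- spring_lip (a point): Middle of the rolled lip (3 mm bar along y) at the free end of the steel leaf spring, at x = +55 mm, z = 74 mm in the box frame at rest. The spring's lowest line is 9 mm beyond it (x = 64 mm), underside 71 mm above the table; it presses down with about 6 N, 1 N more per 0.7 mm lifted.
- button (a joint): Angle of the brass turn-button, rad: 0 = parked, arm pointing to the box's -x; 1.571 = its stop, arm pointing to the box's -y, across behind the lid's near edge. Starts at 0 to 0.35, turns anticlockwise seen from above, stays where it is left (about 1 N at the peg), and is blocked by the lid until the lid is home. Arm 12 mm wide, its top 68 mm above the table.
- button_pivot (a point): Pivot of the turn-button, on the box's near corner (box x = -93, y = +64 mm), at the height of the arm's top, 68 mm above the table; its screw head stands 4 mm higher.
- button_peg (a point): Centre of the upright black peg at the free end of the turn-button, 36 mm from its pivot: 9 to 12 mm diameter, from 68 to 92 mm above the table (this point at 82 mm). Push it sideways with a fingertip.
- wood_rib: Pear-wood throwing rib, 49 x 97 x 9 mm, lying on the table at the left between box and crock: leave alone.
- spray_bottle: Amber trigger sprayer, 188 mm high, standing at the right beyond the box: leave alone.
- stamp: Wooden texture stamp, 30 x 30 x 56 mm, standing on the table at the left beyond the box: leave alone.

How it is judged:
By the outcome, as a careful person would: the job done as asked, in the order asked, and still so for the second after the job is handed in, with the robot touching nothing.
It also fails if it takes over 54 s, if anything falls off the work surface, if the arm or the gripper's body presses on something with over 40 N, if the wrist force passes 120 N, or if a joint passes its speed limit or range.

ROBOT

A 6-joint arm with a two-finger parallel gripper is mounted at the origin on the work surface; the furniture and walls round the work are solid. World frame = base frame: x ahead of the robot, y to its left, z up, the work surface at z = 0. Lengths are in m, angles in rad, forces in N, time in s.
With the tool pointing down it reaches from about 0.3 to 0.775 m from the base axis. Payload 14.6 kg.
Tool frame: the origin (TCP) lies midway between the tips of the shut fingers; the grasp point (between the pads) lies 19 mm behind it (ctrl.grip_depth is the z of the grasp point in the tool frame, in m); z points along the fingers, y is the line along which they close (so a half turn about z gives the same grasp; the last joint's range is limited). The gripper opens to 94 mm and grips with 3 to 60 N. Pads are 16 mm wide; open, the fingers measure 119 mm over their backs; the gripper's body (75 mm by 177 mm) begins 78 mm behind the grasp point.
Start: joints at [-1.306, 0.3, 1.521, -0, 1.321, -0.067], TCP at [0.179, -0.52, 0.205] pointing down, gripper open.
Joint ranges: [-3.03, 3.03], [-0.79, 2.21], [0.23, 2.52], [-1.04, 4.18], [0, 3.07], [-2.55, 2.55]. Speed limits (rad/s): [2.22, 2.22, 2.57, 3.14, 3.14, 3.14].

INTERFACE

Orientations are given as [roll, pitch, yaw] about the fixed x, y, z axes, in that order (R = Rz(yaw) Ry(pitch) Rx(roll)).
In Python, from station import ctrl gives the robot as it stands. The module is installed in compiled form; this text tells all that it offers.
- The arm moves only by the tool carry_out, never from a script. Its argument "commands" is a list of rows, each a list of 3 entries, a list of its own where there are three numbers: the closure, from 0 (fully open) to 1 (shut), then the shift along the tool's x, y, z in mm, then the turn, a rotation vector about the tool's x, y, z in rad. In form: [[gripper, [tx, ty, tz], [wx, wy, wz]], ...]. A call has 1 to 10 rows; each row shifts and turns the commanded pose from where the row before left it, along the tool's axes as they then stand; what a row does not reach is not made up. A row lasts 1/8 s, in which the tool goes at most 62.5 mm and 10.7 degrees, less where a joint would pass 70% of its speed; a pose out of reach is approached as far as the arm can. A call with a gripper value outside its range is refused whole. The fingers move at their own pace and stop on an object; "squeeze" is the grip in N (left out, the last holds). Time passes only in rows, so rows that do not move let the fingers close. It gives the time, the measured TCP pose, the force, the opening and the grip force at its end, in the units of the state.
- ctrl.get_obs(): the state, without advancing time (a new reading comes with each control period).
- ctrl.camera(name): name is "scene" or "top" or "wrist"; returns a dict with "img" (400x640x3 uint8, blue, green, red), "camera_matrix" (3x3 intrinsics, pixels), "rvec" (rotation vector, rad) and "tvec" (3), from world to camera coordinates, as OpenCV has them. Camera axes: x right, y down, z forward; pixel columns grow to the right and rows downward; lengths in m; the calibration is good to about 2 mm. A picture is of the moment at which its call begins. There is no depth.
- ctrl.hand_in(): hands the job in; it is judged then, once.
Trained networks look in the newest picture that a camera, given by its name, has taken for a name from the list of things; names that differ only in an ending like _2 or _b are one class to them, and where a whole thing is asked for, a point or a joint stands for the part that bears it (a point fixed in the world has none). Each returns a list of dicts, best first, with "score" (0 to 1); they miss things now and then, are a little off and sometimes report something else, mostly with a low value. They report only what shows in the picture. A call takes as long as a camera call.
- ctrl.outline_of(thing, camera): "region" (400x640 bool, what is visible of it).
- ctrl.place_of(thing, camera): "at" ([x, y, z] in m, in world coordinates, good to about 4 mm: a listed point, or the origin of a listed thing).
The state is a dict: "time_s": time; "qpos": joint angles; "joint_vel": joint speeds; "tau": joint torques, N m; "ee_pos": TCP position; "eef_rot": TCP orientation; "force": force on the tool from outside, world axes, zero at the start; "moment": the same for the moment, N m; "grip_width": finger opening in m; "grip_force": force on a finger pad.
Only numpy, scipy, OpenCV 4.12 (cv2) and the standard library are available. Lean on these libraries where they do the work, as an engineer would, in place of code of your own. Each camera call takes 0.05 s, during which the arm holds its last target. There are 200 camera calls.

## Working session

There is one attempt and no reset: what is moved stays moved. The work goes in short steps, Python scripts to look and compute and a tool call to move; the robot and the scene stay as the last step left them, time stands still between calls to the robot, and variables do not carry over. Pictures are saved under pics/ and viewed, at most 10 in all, crops included, and the job is handed in when it is done.

Besides the shell and the picture viewer there is one more tool, called after "Call:" as a command line: name --argument value ..., lists and objects as JSON in quotes. carry_out: Moves the arm, as the interface text tells. Its arguments: {"type":"object","properties":{"commands":{"type":"array","items":{"type":"array"}},"squeeze":{"type":"number"}},"required":["commands"]}

```bash
mkdir -p pics; cat > h.py <<'E'
import numpy as np, cv2
from station import ctrl
def look(cam, names, pic=None):
    c=ctrl.camera(cam)
    if pic: cv2.imwrite('pics/'+pic,c['img'])
    for n in names:
        for d in ctrl.place_of(n,cam)[:2]:
            p=np.array(d['at']); uv=cv2.projectPoints(p[None],c['rvec'],c['tvec'],c['camera_matrix'],None)[0].ravel()
            print(cam,n,round(d['score'],2),p.round(4),uv.round())
    return c
N=['damp_box','lid_stop','lid','lid_nose','thumb_pad','spring_lip','button_pivot','button_peg']
E
python3 - <<'E'
from h import *
look('scene',N,'s.png');look('top',N,'t.png')
o=ctrl.get_obs();print({k:np.round(v,3) for k,v in o.items()})
a,b=cv2.imread('pics/s.png'),cv2.imread('pics/t.png')
E
```

```text
scene damp_box 0.69 [ 0.4276  0.137  -0.0034] [248. 274.]
scene lid_stop 0.82 [ 0.4731 -0.0381  0.0692] [301. 215.]
top damp_box 0.48 [ 0.3664 -0.2463  0.0808] [373. 249.]
top damp_box 0.46 [ 0.4417 -0.1936  0.0769] [352. 219.]
top lid_stop 0.77 [ 0.4743 -0.0329  0.0711] [289. 207.]
top lid_stop 0.29 [0.4279 0.1351 0.0022] [229. 227.]
top lid 0.72 [ 0.4391 -0.1823  0.0709] [347. 220.]
top lid_nose 0.89 [ 0.4656 -0.0927  0.073 ] [312. 210.]
top thumb_pad 0.75 [ 0.4404 -0.1936  0.0795] [352. 219.]
top spring_lip 0.91 [ 0.4672 -0.0804  0.0738] [307. 209.]
top button_pivot 0.62 [ 0.3641 -0.2073  0.0682] [357. 250.]
top button_peg 0.67 [ 0.3645 -0.2464  0.0786] [373. 250.]
top button_peg 0.34 [ 0.4771 -0.0348  0.0709] [290. 206.]
{'time_s': np.float64(0.9), 'qpos': array([-1.306,  0.3  ,  1.521, -0.   ,  1.321, -0.067]), 'joint_vel': array([ 0.001, -0.001, -0.001,  0.001,  0.001, -0.001]), 'tau': array([-2.0000e-03, -5.3167e+01, -3.5291e+01,  7.1000e-02,  2.1000e-02,
       -0.0000e+00]), 'ee_pos': array([ 0.179, -0.52 ,  0.205]), 'eef_rot': array([3.142, 0.   , 0.332]), 'force': array([ 0.602, -0.853,  1.085]), 'moment': array([0.023, 0.027, 0.03 ]), 'grip_force': np.float64(0.0), 'grip_width': np.float64(0.094)}
```

View pics/s.png

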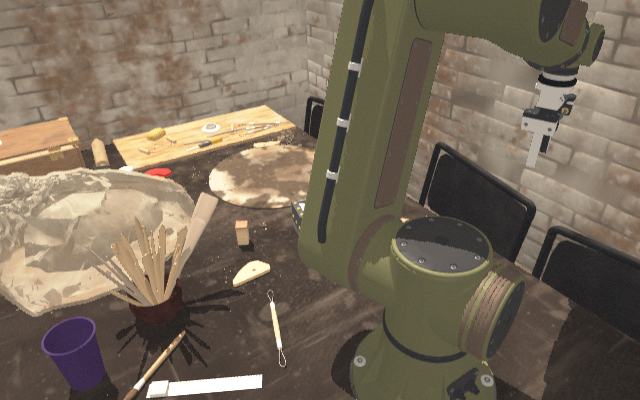

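View pics/t.png

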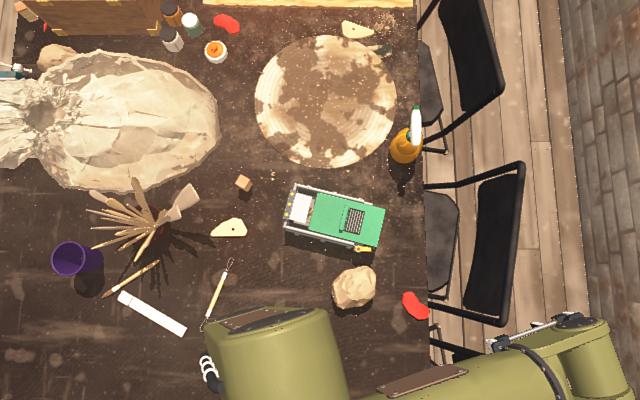

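The scene view is blocked by the arm. The top view shows the box at (290..384, 183..250): spring on the left at about (300, 208), thumb pad at (352, 219), button at (362, 249). The network points agree with this and put the box yaw at about 75°. I'll move above the pad with the fingers shut.

Call:
carry_out --commands '[[1, [41.5, -25.5, 0], [0, 0, -0.122]], [1, [44.4, -20, 0], [0, 0, -0.122]], [1, [46.5, -14.4, 0], [0, 0, -0.122]], [1, [47.9, -8.7, 0], [0, 0, -0.122]], [1, [48.6, -2.9, 0], [0, 0, -0.122]], [1, [48.6, 2.9, 0], [0, 0, -0.122]], [1, [47.8, 9.2, 0], [0, 0, -0.122]], [1, [46.4, 14.9, 0], [0, 0, -0.122]], [1, [0, 0, 0], [0, 0, 0]]]' --squeeze 20

```text
time_s: 2.02
ee_pos: [0.4293, -0.2183, 0.2055]
eef_rot: [3.141, -0.0, 1.313]
force: [0.7, -0.4, 0.1]
grip_width: 0.0075
grip_force: 0.0
```

```bash
python3 - <<'E'
from h import *
look('wrist',N,'w.png');look('top',N);look('scene',N)
o=ctrl.get_obs();print({k:np.round(o[k],3) for k in ('time_s','ee_pos','eef_rot','force','grip_width')})
E
```

```text
wrist lid_stop 0.71 [ 0.3685 -0.2107  0.0704] [257. 198.]
wrist lid 0.67 [ 0.4366 -0.1786  0.0712] [314. 150.]
wrist lid_nose 0.78 [ 0.4671 -0.0944  0.0767] [322.  49.]
wrist thumb_pad 0.7 [ 0.4365 -0.1942  0.0796] [318. 167.]
wrist spring_lip 0.84 [ 0.4612 -0.0772  0.0729] [311.  31.]
wrist button_pivot 0.8 [ 0.3658 -0.2094  0.0707] [254. 198.]
wrist button_peg 0.95 [ 0.3638 -0.2474  0.0826] [261. 236.]
top lid_stop 0.7 [ 0.4739 -0.0366  0.0705] [290. 207.]
top lid_stop 0.63 [ 0.4409 -0.1934  0.0779] [352. 219.]
top lid 0.73 [ 0.4359 -0.181   0.0701] [347. 222.]
top lid_nose 0.97 [ 0.4618 -0.0903  0.0716] [311. 211.]
top thumb_pad 0.88 [ 0.4381 -0.1923  0.0784] [351. 220.]
top spring_lip 0.83 [ 0.4672 -0.0814  0.0737] [308. 209.]
top button_peg 0.71 [ 0.4637 -0.0925  0.0713] [312. 211.]
scene lid_stop 0.69 [ 0.4397 -0.1777  0.0655] [354. 205.]
scene lid 0.75 [ 0.4425 -0.1776  0.0693] [353. 203.]
scene thumb_pad 0.89 [ 0.4388 -0.1962  0.0812] [360. 197.]
scene button_pivot 0.8 [ 0.3627 -0.2065  0.0699] [382. 213.]
scene button_peg 0.6 [ 0.3633 -0.2459  0.0856] [394. 203.]
{'time_s': np.float64(3.375), 'ee_pos': array([ 0.428, -0.22 ,  0.205]), 'eef_rot': array([-3.142, -0.   ,  1.308]), 'force': array([-0.219,  0.027,  0.265]), 'grip_width': np.float64(0.001)}
```

View pics/w.png

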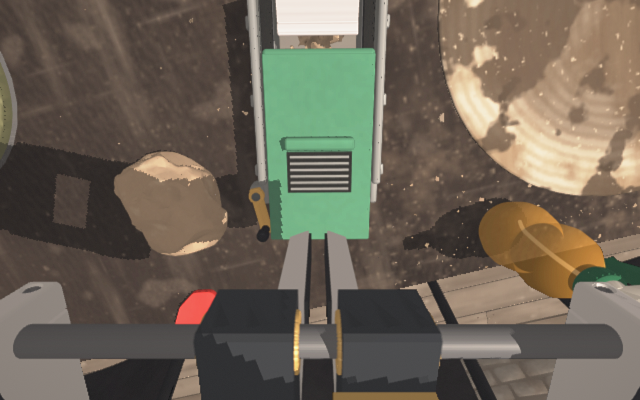

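The wrist view shows the lid between the guide walls and aligned with the tool. The ribbed pad is at (318, 170), the bar at (320, 144) and the peg at (263, 235). I'll go down onto the pad.

Call:
carry_out --commands '[[1, [29, 3, 30], [0, 0, 0]], [1, [0, 0, 45], [0, 0, 0]], [1, [0, 0, 40], [0, 0, 0]], [1, [0, 0, 5], [0, 0, 0]], [1, [0, 0, 0], [0, 0, 0]]]'

```text
time_s: 4.0
ee_pos: [0.4389, -0.1933, 0.0865]
eef_rot: [3.141, 0.0, 1.308]
force: [-0.2, -0.0, 0.1]
grip_width: 0.0005
grip_force: 0.0
```

Call:
carry_out --commands '[[1, [0, 0, 3], [0, 0, 0]], [1, [0, 0, 3], [0, 0, 0]], [1, [0, 0, 0], [0, 0, 0]]]'

```text
time_s: 4.38
ee_pos: [0.4384, -0.1931, 0.0796]
eef_rot: [3.141, 0.0, 1.308]
force: [-0.4, 0.0, 1.0]
grip_width: 0.0007
grip_force: 0.0
```

```bash
python3 - <<'E'
from h import *
look('wrist',['thumb_pad','lid','button_peg','button_pivot'],'w2.png')
o=ctrl.get_obs();print({k:np.round(o[k],4) for k in ('time_s','ee_pos','eef_rot','force','grip_width')})
E
```

```text
wrist thumb_pad 0.86 [ 0.4379 -0.1959  0.0803] [317. 251.]
wrist lid 0.93 [ 0.4362 -0.1818  0.0702] [308. 225.]
wrist button_pivot 0.89 [ 0.3665 -0.2127  0.0712] [219. 293.]
{'time_s': np.float64(4.625), 'ee_pos': array([ 0.4385, -0.1931,  0.0796]), 'eef_rot': array([3.1414, 0.    , 1.3078]), 'force': array([ 0.0971, -0.2535,  0.9985]), 'grip_width': np.float64(0.0004)}
```

View pics/w2.png

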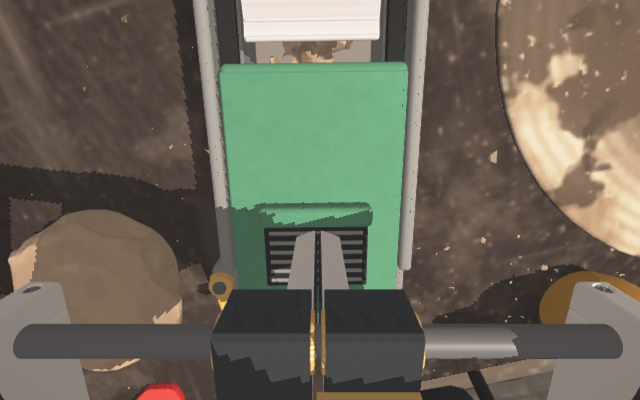

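The fingertips are on the pad, centred about (318, 235), just behind the bar at (318, 213). Next I press down.

Call:
carry_out --commands '[[1, [0, 0, 3], [0, 0, 0]], [1, [0, 0, 3], [0, 0, 0]], [1, [0, 0, 0], [0, 0, 0]]]'

```text
time_s: 5.0
ee_pos: [0.4387, -0.1932, 0.0738]
eef_rot: [3.141, 0.0, 1.308]
force: [-0.4, 0.5, 8.8]
grip_width: 0.0002
grip_force: 4.4
```

Call:
carry_out --commands '[[1, [0, 0, 2], [0, 0, 0]], [1, [0, 0, 0], [0, 0, 0]]]'

```text
time_s: 5.25
ee_pos: [0.4387, -0.1932, 0.0721]
eef_rot: [3.141, 0.0, 1.308]
force: [-2.1, 0.6, 11.1]
grip_width: 0.0005
grip_force: 5.6
```

Call:
carry_out --commands '[[1, [0, 0, 1], [0, 0, 0]], [1, [0, 0, 0.5], [0, 0, 0]], [1, [0, 0, 0], [0, 0, 0]]]'

```text
time_s: 5.62
ee_pos: [0.439, -0.1934, 0.0718]
eef_rot: [3.14, 0.001, 1.308]
force: [-8.6, 5.0, 28.3]
grip_width: 0.0001
grip_force: 13.7
```

Call:
carry_out --commands '[[1, [4, 0, 0], [0, 0, 0]], [1, [4, 0, 0], [0, 0, 0]], [1, [4, 0, 0], [0, 0, 0]], [1, [4, 0, 0], [0, 0, 0]], [1, [4, 0, 0], [0, 0, 0]], [1, [0, 0, 0], [0, 0, 0]]]'

```text
time_s: 6.38
ee_pos: [0.445, -0.175, 0.072]
eef_rot: [3.137, 0.002, 1.308]
force: [-4.6, -4.4, 23.0]
grip_width: 0.0005
grip_force: 11.3
```

```bash
python3 - <<'E'
from h import *
look('wrist',['thumb_pad','lid','lid_nose','spring_lip'],'w3.png')
o=ctrl.get_obs();print({k:np.round(o[k],4) for k in ('time_s','ee_pos','eef_rot','force','grip_width')})
E
```

```text
wrist lid 0.55 [ 0.4423 -0.1631  0.0629] [307. 224.]
wrist spring_lip 0.74 [ 0.4647 -0.0818  0.0745] [306.  78.]
{'time_s': np.float64(6.625), 'ee_pos': array([ 0.445, -0.175,  0.072]), 'eef_rot': array([3.1370e+00, 1.8000e-03, 1.3078e+00]), 'force': array([-3.7989, -3.7492, 22.9131]), 'grip_width': np.float64(0.0007)}
```

View pics/w3.png

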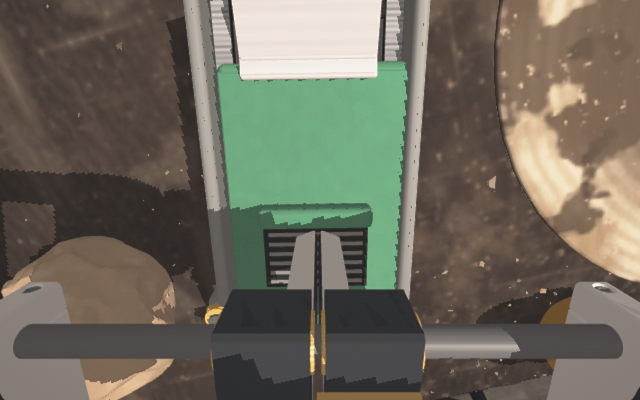

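The nose is now under the spring lip: the lip overlaps the green at (308, 76), and the lid is moving with the fingers. I'll keep sliding.

Call:
carry_out --commands '[[1, [4, 0, 0], [0, 0, 0]], [1, [4, 0, 0], [0, 0, 0]], [1, [4, 0, 0], [0, 0, 0]], [1, [4, 0, 0], [0, 0, 0]], [1, [4, 0, 0], [0, 0, 0]], [1, [4, 0, 0], [0, 0, 0]], [1, [0, 0, 0], [0, 0, 0]]]'

```text
time_s: 7.5
ee_pos: [0.4513, -0.1522, 0.0721]
eef_rot: [3.137, 0.003, 1.308]
force: [-4.4, -7.4, 22.9]
grip_width: 0.0003
grip_force: 12.8
```

Call:
carry_out --commands '[[1, [3, 0, 0], [0, 0, 0]], [1, [3, 0, 0], [0, 0, 0]], [1, [3, 0, 0], [0, 0, 0]], [1, [0, 0, 0], [0, 0, 0]]]'

```text
time_s: 8.0
ee_pos: [0.4535, -0.1436, 0.072]
eef_rot: [3.137, 0.003, 1.308]
force: [-6.0, -10.0, 22.8]
grip_width: 0.0004
grip_force: 13.4
```

Call:
carry_out --commands '[[1, [2, 0, 0], [0, 0, 0]], [1, [2, 0, 0], [0, 0, 0]], [1, [0, 0, 0], [0, 0, 0]]]'

```text
time_s: 8.38
ee_pos: [0.4544, -0.1399, 0.072]
eef_rot: [3.137, 0.003, 1.308]
force: [-6.2, -10.6, 23.9]
grip_width: -0.0
grip_force: 13.8
```

Call:
carry_out --commands '[[1, [1.5, 0, 0], [0, 0, 0]], [1, [1.5, 0, 0], [0, 0, 0]], [1, [0, 0, 0], [0, 0, 0]]]'

```text
time_s: 8.75
ee_pos: [0.4551, -0.1371, 0.072]
eef_rot: [3.137, 0.003, 1.308]
force: [-7.4, -11.9, 23.6]
grip_width: 0.0005
grip_force: 14.0
```

Call:
carry_out --commands '[[1, [2, 0, 0], [0, 0, 0]], [1, [1, 0, 0], [0, 0, 0]], [1, [0, 0, 0], [0, 0, 0]]]'

```text
time_s: 9.12
ee_pos: [0.4556, -0.1352, 0.072]
eef_rot: [3.137, 0.005, 1.308]
force: [-10.1, -20.9, 24.4]
grip_width: 0.0006
grip_force: 15.9
```

```bash
python3 - <<'E'
from h import *
look('wrist',['thumb_pad','lid','lid_stop','spring_lip'],'w4.png')
look('top',['lid','lid_stop','thumb_pad'])
o=ctrl.get_obs();print({k:np.round(o[k],4) for k in ('time_s','ee_pos','eef_rot','force','grip_width')})
E
```

```text
wrist thumb_pad 0.65 [ 0.4772 -0.0386  0.0703] [308.  71.]
wrist lid 0.69 [ 0.4527 -0.1294  0.0618] [309. 232.]
wrist lid_stop 0.58 [ 0.4769 -0.0409  0.0697] [309.  76.]
wrist spring_lip 0.67 [ 0.4615 -0.0816  0.0765] [301. 160.]
top lid_stop 0.58 [ 0.4756 -0.0358  0.0721] [290. 206.]
top thumb_pad 0.16 [ 0.3671 -0.2434  0.0811] [372. 249.]
{'time_s': np.float64(9.575), 'ee_pos': array([ 0.4556, -0.1352,  0.072 ]), 'eef_rot': array([3.1373, 0.0049, 1.3081]), 'force': array([ -9.5873, -20.7759,  23.9783]), 'grip_width': np.float64(0.0005)}
```

View pics/w4.png

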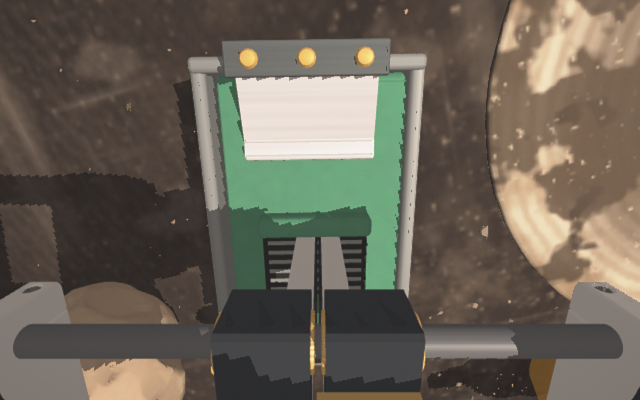

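The nose is at the far wall, about (310, 76), and the push force is climbing. One more small push will confirm it is against the stop.

Call:
carry_out --commands '[[1, [2, 0, 0], [0, 0, 0]], [1, [1, 0, 0], [0, 0, 0]], [1, [0, 0, 0], [0, 0, 0]]]'

```text
time_s: 9.95
ee_pos: [0.4557, -0.1349, 0.0721]
eef_rot: [3.137, 0.009, 1.308]
force: [-18.1, -43.9, 23.6]
grip_width: 0.0005
grip_force: 27.6
```

The lid is hard against its stop: 44 N for 0.3 mm. I'll release the push, then lift straight up.

Call:
carry_out --commands '[[1, [-2.5, 0, 0], [0, 0, 0]], [1, [-2, 0, 0], [0, 0, 0]], [1, [0, 0, 0], [0, 0, 0]]]'

```text
time_s: 10.32
ee_pos: [0.4556, -0.1353, 0.072]
eef_rot: [3.137, 0.002, 1.308]
force: [-6.3, -7.9, 23.9]
grip_width: 0.0004
grip_force: 16.3
```

Call:
carry_out --commands '[[1, [0, 0, -2], [0, 0, 0]], [1, [0, 0, -3], [0, 0, 0]], [1, [0, 0, -8], [0, 0, 0]], [1, [0, 0, -30], [0, 0, 0]], [1, [-60, 0, -15], [0, 0, 0]], [1, [-60, 0, 0], [0, 0, 0]], [1, [0, 0, 0], [0, 0, 0]]]'

```text
time_s: 11.2
ee_pos: [0.4221, -0.2523, 0.1278]
eef_rot: [3.142, 0.0, 1.303]
force: [0.3, -0.1, -0.6]
grip_width: 0.0006
grip_force: 0.0
```

```bash
python3 - <<'E'
from h import *
look('wrist',N,'w5.png')
look('top',N);look('scene',N)
o=ctrl.get_obs();print({k:np.round(o[k],4) for k in ('time_s','ee_pos','eef_rot','force','grip_width')})
E
```

```text
wrist lid 0.86 [ 0.4477 -0.1276  0.0627] [304.  37.]
wrist thumb_pad 0.92 [ 0.4495 -0.1409  0.0737] [312.  54.]
wrist button_pivot 0.61 [ 0.3661 -0.2121  0.0705] [231. 185.]
wrist button_peg 0.75 [ 0.3644 -0.2477  0.0832] [240. 235.]
wrist button_peg 0.56 [ 0.3657 -0.2094  0.0683] [230. 181.]
top lid_stop 0.74 [ 0.4767 -0.0336  0.0697] [289. 206.]
top lid 0.65 [ 0.4767 -0.0372  0.0679] [291. 206.]
top lid 0.59 [ 0.4532 -0.1251  0.0707] [325. 215.]
top lid_nose 0.9 [ 0.4793 -0.0425  0.0664] [293. 205.]
top thumb_pad 0.61 [ 0.4535 -0.1388  0.0712] [330. 215.]
top thumb_pad 0.2 [ 0.4769 -0.0348  0.07  ] [290. 206.]
top spring_lip 0.91 [ 0.472  -0.0851  0.0755] [309. 207.]
top spring_lip 0.47 [0.4284 0.1274 0.001 ] [232. 227.]
scene damp_box 0.43 [ 0.5423  0.0941 -0.0024] [244. 243.]
scene thumb_pad 0.7 [ 0.4258  0.1372 -0.0042] [249. 275.]
scene button_pivot 0.8 [ 0.3653 -0.2063  0.0653] [381. 214.]
scene button_pivot 0.34 [ 0.654  -0.3401 -0.0009] [354. 176.]
scene button_peg 0.65 [ 0.3615 -0.2445  0.0849] [394. 204.]
scene button_peg 0.16 [ 0.6501 -0.3391  0.0009] [354. 176.]
{'time_s': np.float64(12.55), 'ee_pos': array([ 0.4232, -0.2495,  0.128 ]), 'eef_rot': array([3.1415, 0.    , 1.3077]), 'force': array([-0.4243,  0.1789, -0.0547]), 'grip_width': np.float64(0.0005)}
```

View pics/w5.png

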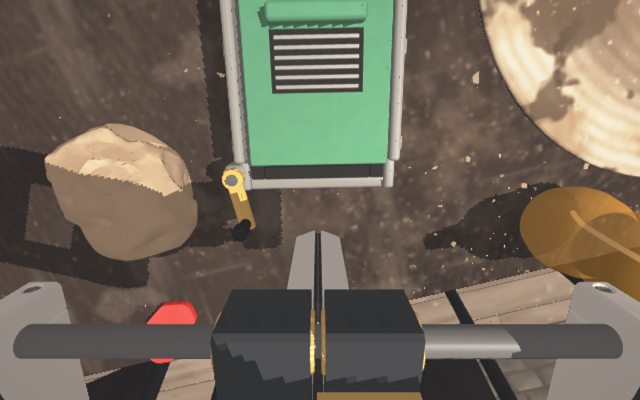

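The lid is home under the spring. The brass arm is at (240, 205), its peg at (241, 228) and a rock edge at about (190, 210). I'll go to the rock side of the peg, descend, and push the peg across.

Call:
carry_out --commands '[[1, [-5, -39, 0], [0, 0, 0]], [1, [-4, -39, 0], [0, 0, 0]], [1, [0, 0, 15], [0, 0, 0]], [1, [0, 0, 15], [0, 0, 0]], [1, [0, 0, 0], [0, 0, 0]]]'

```text
time_s: 13.18
ee_pos: [0.3452, -0.2377, 0.0974]
eef_rot: [-3.14, -0.001, 1.308]
force: [-0.2, -0.7, -0.1]
grip_width: 0.0006
grip_force: 0.0
```

```bash
python3 - <<'E'
from h import *
look('wrist',N[-2:],'w6.png')
o=ctrl.get_obs();print({k:np.round(o[k],4) for k in ('time_s','ee_pos','eef_rot','force','grip_width')})
E
```

```text
wrist button_pivot 0.87 [ 0.3674 -0.2155  0.0728] [340. 192.]
wrist button_peg 0.9 [ 0.3639 -0.2472  0.0852] [348. 244.]
{'time_s': np.float64(13.325), 'ee_pos': array([ 0.3458, -0.2381,  0.0985]), 'eef_rot': array([3.1410e+00, 2.0000e-04, 1.3078e+00]), 'force': array([-0.3822, -0.0412, -0.311 ]), 'grip_width': np.float64(0.0008)}
```

View pics/w6.png

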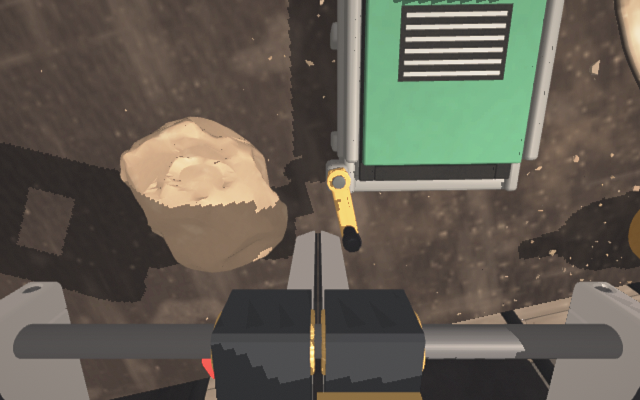

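The fingertips, at about (320, 240), sit between the rock edge at (288, 215) and the peg at (350, 240), clear of both. Next I descend and push toward the tool's +y.

Call:
carry_out --commands '[[1, [0, 0, 10], [0, 0, 0]], [1, [0, 0, 10], [0, 0, 0]], [1, [0, 0, 0], [0, 0, 0]]]'

```text
time_s: 13.7
ee_pos: [0.3451, -0.2376, 0.077]
eef_rot: [-3.14, -0.001, 1.308]
force: [0.0, 0.3, -0.5]
grip_width: 0.0007
grip_force: 0.0
```

Call:
carry_out --commands '[[1, [0, 3, 0], [0, 0, 0]], [1, [0, 3, 0], [0, 0, 0]], [1, [0, 3, 0], [0, 0, 0]], [1, [1, 3, 0], [0, 0, 0]], [1, [2, 3, 0], [0, 0, 0]], [1, [2, 3, 0], [0, 0, 0]], [1, [2, 3, 0], [0, 0, 0]], [1, [0, 0, 0], [0, 0, 0]]]'

```text
time_s: 14.7
ee_pos: [0.3679, -0.2365, 0.078]
eef_rot: [3.141, -0.0, 1.308]
force: [0.5, -0.1, -0.3]
grip_width: 0.0005
grip_force: 0.0
```

```bash
python3 - <<'E'
from h import *
look('wrist',N[-2:],'w7.png')
look('top',N[-2:])
look('scene',N[-2:])
o=ctrl.get_obs();print({k:np.round(o[k],4) for k in ('time_s','ee_pos','eef_rot','force','grip_width')})
E
```

```text
wrist button_pivot 0.76 [ 0.3714 -0.2113  0.0707] [311. 203.]
wrist button_peg 0.58 [ 0.386  -0.2401  0.085 ] [348. 249.]
top button_pivot 0.6 [ 0.3654 -0.2077  0.0656] [357. 250.]
scene button_pivot 0.94 [ 0.3652 -0.207   0.0675] [381. 214.]
scene button_peg 0.39 [ 0.384  -0.2412  0.0805] [387. 202.]
{'time_s': np.float64(15.15), 'ee_pos': array([ 0.3676, -0.2367,  0.078 ]), 'eef_rot': array([ 3.1415, -0.    ,  1.3077]), 'force': array([-0.7391, -0.2137,  1.1346]), 'grip_width': np.float64(0.0008)}
```

View pics/w7.png

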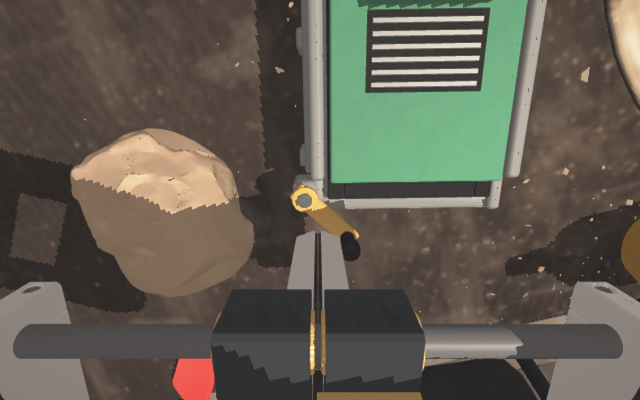

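The button has turned to about 45°, with the peg at (350, 244). Next I go round to the near side of the peg and push along the tool's +x.

Call:
carry_out --commands '[[1, [-1, -3, 0], [0, 0, 0]], [1, [-19, 0, 0], [0, 0, 0]], [1, [0, 13, 0], [0, 0, 0]], [1, [0, 13, 0], [0, 0, 0]], [1, [4, 0, 0], [0, 0, 0]], [1, [4, 0, 0], [0, 0, 0]], [1, [4, 0, 0], [0, 0, 0]], [1, [4, 1, 0], [0, 0, 0]], [1, [4, 1, 0], [0, 0, 0]], [1, [4, 0, 0], [0, 0, 0]]]'

```text
time_s: 16.4
ee_pos: [0.3928, -0.2388, 0.0779]
eef_rot: [-3.141, -0.0, 1.308]
force: [0.2, -0.8, 0.6]
grip_width: 0.0002
grip_force: 0.7
```

Call:
carry_out --commands '[[1, [3, 0, 0], [0, 0, 0]], [1, [3, 0, 0], [0, 0, 0]], [1, [0, 0, 0], [0, 0, 0]]]'

```text
time_s: 16.77
ee_pos: [0.3943, -0.2331, 0.0778]
eef_rot: [-3.141, -0.0, 1.308]
force: [-0.7, 0.1, 0.3]
grip_width: 0.0003
grip_force: 0.0
```

Call:
carry_out --commands '[[1, [2, 0, 0], [0, 0, 0]], [1, [2, 0, 0], [0, 0, 0]], [1, [0, 0, 0], [0, 0, 0]]]'

```text
time_s: 17.15
ee_pos: [0.3949, -0.2311, 0.078]
eef_rot: [3.142, 0.003, 1.308]
force: [-5.7, -14.7, -2.5]
grip_width: 0.0005
grip_force: 7.8
```

Call:
carry_out --commands '[[1, [1.5, 0, 0], [0, 0, 0]], [1, [0, 0, 0], [0, 0, 0]]]'

```text
time_s: 17.4
ee_pos: [0.3952, -0.2306, 0.0781]
eef_rot: [3.141, 0.005, 1.308]
force: [-7.6, -22.3, -4.0]
grip_width: 0.0006
grip_force: 11.8
```

The button is at its stop: force rises to 22 N with no further travel. I'll back off, lift clear and check.

Call:
carry_out --commands '[[1, [-4, 0, 0], [0, 0, 0]], [1, [-15, 0, 0], [0, 0, 0]], [1, [-10, 0, -30], [0, 0, 0]], [1, [-10, 10, -50], [0, 0, 0]], [1, [0, 0, -40], [0, 0, 0]], [1, [0, 0, 0], [0, 0, 0]]]'

```text
time_s: 18.15
ee_pos: [0.396, -0.2696, 0.2005]
eef_rot: [3.137, 0.002, 1.308]
force: [-0.8, -0.0, 0.1]
grip_width: 0.0006
grip_force: 0.0
```

```bash
python3 - <<'E'
from h import *
look('wrist',N,'w8.png')
look('top',N)
o=ctrl.get_obs();print({k:np.round(o[k],4) for k in ('time_s','ee_pos','force')})
E
```

```text
wrist lid 0.92 [ 0.452  -0.1296  0.0641] [336.  25.]
wrist thumb_pad 0.75 [ 0.4509 -0.1428  0.0796] [340.  38.]
wrist button_pivot 0.56 [ 0.3642 -0.2108  0.0706] [267. 142.]
wrist button_peg 0.6 [ 0.4005 -0.2195  0.0854] [306. 142.]
top lid 0.8 [ 0.454  -0.1275  0.0678] [326. 215.]
top lid_nose 0.86 [ 0.4789 -0.0402  0.0685] [292. 205.]
top thumb_pad 0.7 [ 0.4537 -0.1426  0.0711] [332. 215.]
top spring_lip 0.89 [ 0.4704 -0.0801  0.0788] [307. 208.]
top button_pivot 0.83 [ 0.3654 -0.2075  0.0647] [357. 250.]
{'time_s': np.float64(19.05), 'ee_pos': array([ 0.3953, -0.2684,  0.1979]), 'force': array([-0.0874, -0.449 , -0.1328])}
```

View pics/w8.png

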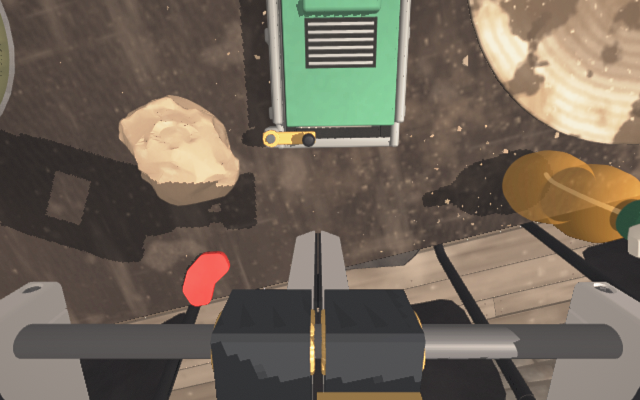

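The picture shows the lid home and the brass arm lying straight across behind its near edge, from (270, 138) to (309, 140). The tool is clear of everything, so I'm handing in.

```bash
python3 -c "
from station import ctrl
print(ctrl.hand_in())"
```

```text
the job is handed in; nothing more can be done
None
```

The damp box is shut and handed in: the lid was pressed down and slid hard against its stop under the spring, the turn-button is at its stop behind it, and the arm is clear of everything.

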